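# Walk the tube block round onto the thermometer probe

## Task

The heavy aluminium tube block stands askew on the desk. Without gripping or lifting anything, push it by its corners with the fingertips, walking it round until its slotted side faces the thermometer station, then press it gently home so that this side lies flush along the steel fence with the probe in the slot. The vials stay standing in the block, the station is not leaned on, and the other things on the desk stay where they are.

Things in the scene. Friction and masses are not known exactly. Their poses are not given: they have to be found in the camera images.
- tube_block: Bare aluminium block, 90 (its x) x 116 (its y) x 40 high, about 0.9 kg, ten wells in its top, three with vials that rise to 52 above the desk. Origin: centre of its underside. The middle of its +x long side has a thermometer slot, open at the top and side: 16 wide, 24 deep, from 10 above the desk up, its mouth flared to 30 at the face. Slides with friction, 3 to 8 N to push; rests mostly on its bottom corners.
- slot_mouth (a point): centre of the slot's mouth, in the plane of the block's slotted side, 45 along the block's +x from its origin, 26 above the desk
- slot_side_left (a point): point on the block's slotted side near its end: block frame (45, 56, 20)
- slot_side_right (a point): point on the block's slotted side near its other end: block frame (45, -56, 20)
- station: Fixed thermometer station: steel fence bar 160 wide (y), 36 high, light housing behind it, to 80 high and 75 deep. Origin: foot of the fence face, mid width; x points from the face into the housing, y along the fence. A probe, dia 6, stands out 18 along -x from the middle of the face, 26 above the desk. Docked, the block's origin is at (-45, 0) here, the block's x along this x.
- block_vial_1: glass vial with cap, dia 14, 42 tall, standing loose in a well of the tube block, 30 deep in it and 12 out of it; well at (-30, 42) in the block's frame, floor 10 above the desk; origin at the vial's foot
- block_vial_2: glass vial with cap, dia 14, 42 tall, standing loose in a well of the tube block, 30 deep in it and 12 out of it; well at (-4, -14) in the block's frame, floor 10 above the desk; origin at the vial's foot
- block_vial_3: glass vial with cap, dia 14, 42 tall, standing loose in a well of the tube block, 30 deep in it and 12 out of it; well at (-30, -42) in the block's frame, floor 10 above the desk; origin at the vial's foot
- well_plate: clear 12-well reaction plate 112x79x7 lying flat left of the work; a bystander, origin at the centre of its underside
- plate_far: clear 12-well reaction plate 112x79x7 lying flat right of the station; a bystander, origin at the centre of its underside
- dropper_bottle: dropper bottle, dia 33, 80 tall, standing left of the station; a bystander, origin at the centre of its underside
- standing_vial: glass vial with cap, dia 14, 42 tall, standing on the desk left of the work; a bystander, origin at the centre of its underside
- tape_1: roll of tape, dia 98, 25 tall, lying flat at the right; a bystander, origin at the centre of its underside
- loose_cap_1: tube cap, dia 16, 20 tall, standing on the desk at the right; a bystander, origin at the centre of its underside
- pipette: hand pipette, 51x286x30, lying across the left front edge; a bystander, origin at the centre of its underside
- forceps: steel forceps, 19x128x10, lying at the right; a bystander, origin at the centre of its underside
Things that resemble listed ones, but are neither listed nor needed, are in the scene too. What is shaped like the station but orange is not meant.

How it is judged (in metres and radians):
At the end, for the whole second after the job is handed in: Both ends of the block's slotted side are within 3 mm of the fence face, the slot is centred on the probe within 6 mm along the fence, the block stands flat and at rest on the desk, and the three vials stand in their wells (x of each of slot_side_left, slot_side_right in the frame of station above -0.003 m and x of slot_mouth in the frame of station below 0.003 m and y of slot_mouth in the frame of station between -0.006 and 0.006 m and height (world z) of tube_block below 0.003 m and angle between tube_block's own z axis and vertical below 0.04 rad and linear speed of tube_block below 0.01 m/s and angular speed of tube_block below 0.05 rad/s and z of each of block_vial_1, block_vial_2, block_vial_3 in the frame of tube_block below 0.015 m and horizontal distance between each of block_vial_1, block_vial_2, block_vial_3 and tube_block below 0.065 m and angle between each of block_vial_1, block_vial_2, block_vial_3's own z axis and vertical below 0.2 rad); the robot touches nothing.
It fails at once if the tube block is lifted or tipped (height (world z) of tube_block above 0.006 m or angle between tube_block's own z axis and vertical above 0.08 rad).
It fails at once if a vial is pulled out of the block or tipped (z of any of block_vial_1, block_vial_2, block_vial_3 in the frame of tube_block above 0.02 m or angle between any of block_vial_1, block_vial_2, block_vial_3's own z axis and vertical above 0.35 rad).
It fails at once if the block is rammed against the station (over 50 N) (contact force between tube_block and station above 50 N).
It fails at once if the robot pushes on the station (over 15 N) (contact force between the arm and station above 15 N).
It fails at once if another thing on the desk is moved by more than 20 mm (distance of any of well_plate, plate_far, dropper_bottle, standing_vial, tape_1, loose_cap_1, pipette, forceps from where it was at the start of the episode above 0.02 m).
It also fails if it takes over 64 s, if anything falls off the work surface, if the arm or the gripper's body presses on something with over 40 N, if the wrist force passes 120 N, or if a joint passes its speed limit or range.

## Robot

A 6-joint arm with a two-finger parallel gripper is mounted at the origin on a cart in front of the work surface, level with it; the furniture and walls round the work are solid. World frame = base frame: x ahead of the robot, y to its left, z up, the work surface at z = 0. Lengths are in mm, angles in degrees, forces in N, time in s.
With the tool pointing down it reaches from about 350 to 725 mm from the base axis. Payload 6 kg.
Tool frame: the origin (TCP) lies between the finger pads; the fingertips stand 8 mm ahead of it and the grasp point (between the pads) lies 11 mm behind it; z points along the fingers, y is the direction in which the jaws open and shut (so a half turn about z gives the same grasp; the last joint's range is limited). The gripper opens to 85 mm and grips with 20 to 120 N. Pads are 22 mm wide; open, the fingers measure 114 mm over their backs; the gripper's body (76 mm by 85 mm) begins 54 mm behind the grasp point. The pads swing forward as they close: fully open they stand 13 mm farther back than shut.
Start: joints at [88.218, 2.303, 4.859, 0, -92.561, -19.12], TCP at [214.03, 560.505, 239.261] pointing down, gripper open.
Joint ranges: [-146.85, 146.85], [-73.84, 115.35], [-62.03, 85.46], [-188.31, 113.3], [-161.28, -10.13], [-171.36, 171.36]. Speed limits (degrees/s): [147.25, 147.25, 172.46, 180, 180, 180].

## Interface

Orientations are given as [roll, pitch, yaw] about the fixed x, y, z axes, in that order (R = Rz(yaw) Ry(pitch) Rx(roll)).
In Python, from cell import telemetry, read_camera, close_job gives the robot as it stands. The module is installed in compiled form; this text tells all that it offers.
- The arm moves only by the tool drive_tool, never from a script. Its argument "deltas" is a list of rows, each an object of numbers: "grip": the opening, from 0 (shut) to 1 (fully open); "x", "y", "z": the shift along the tool's x, y, z in mm; "turn": the turn about the tool's z in units of 6 degrees (1.0 is 6 degrees). In form: [{"grip": .., "x": .., "y": .., "z": .., "turn": ..}, ...]. A call has 1 to 20 rows; each row shifts and turns the commanded pose from where the row before left it, along the tool's axes as they then stand; what a row does not reach is not made up. A row lasts 1/12 s, in which the tool goes at most 41.7 mm and 7.16 degrees, less where a joint would pass 70% of its speed; a pose out of reach is approached as far as the arm can. A call with a gripper value outside its range is refused whole. The fingers move at their own pace and stop on an object; "grip_force" is the grip in N (left out, the last holds). Time passes only in rows, so rows that do not move let the fingers close. It gives the time, the measured TCP pose, the force and the opening at its end, in the units of the state.
- telemetry.state(): the state, without advancing time (a new reading comes with each control period).
- read_camera(name): name is "side" or "top" or "wrist"; returns a dict with "img" (480x640x3 uint8, red, green, blue), "fovy" (degrees; the focal length in pixels is half the picture's height over the tangent of half this angle, whatever the lens; pixels are square), "cx", "cy" (the principal point, pixels), "R" (3x3) and "t" (3): a world point X has camera coordinates R X + t; the wrist camera has in their place "mount" (4x4, takes a point from camera to tool coordinates, whose origin is the TCP and whose axes are the flange's). Camera axes: x right, y down, z forward; pixel columns grow to the right and rows downward; lengths in mm; the calibration is good to about 2 mm. A picture is of the moment at which its call begins: read the wrist's pose just before it. There is no depth.
- close_job(): hands the job in, once; it reports no verdict.
The state is a dict: "t": time; "joint_pos": joint angles; "qd": joint speeds; "joint_torque": joint torques, N m; "tool_pos": TCP position; "eef_rot": TCP orientation; "wrist_force": force on the tool from outside, world axes, zero at the start; "wrist_torque": the same for the moment, N m; "opening": opening from 0.0 (shut) to 1.0 (fully open).
Only numpy, scipy, OpenCV 4.12 (cv2) and the standard library are available. Lean on these libraries where they do the work, as an engineer would, in place of code of your own. Each camera call takes 0.05 s, during which the arm holds its last target.

## Working session

There is one attempt and no reset: what is moved stays moved. The work goes in short steps, Python scripts to look and compute and a tool call to move; the robot and the scene stay as the last step left them, time stands still between calls to the robot, and variables do not carry over. Pictures are saved under pics/ and viewed, and the job is handed in when it is done.

Besides the shell and the picture viewer there is one more tool, called after ">>>" as a command line: name --argument value ..., lists and objects as JSON in quotes. drive_tool: Moves the arm, as the interface text tells. Its arguments: {"type":"object","properties":{"deltas":{"type":"array","items":{"type":"object","properties":{"grip":{"type":"number"},"x":{"type":"number"},"y":{"type":"number"},"z":{"type":"number"},"turn":{"type":"number"}}}},"grip_force":{"type":"number"}},"required":["deltas"]}

```bash
ls; mkdir -p pics
python3 - <<'E'
from cell import telemetry, read_camera
import cv2
s=telemetry.state();print(s)
for n in ["top","side"]:
    c=read_camera(n);cv2.imwrite(f"pics/{n}0.png",c["img"][:,:,::-1])
    print(n,c["fovy"],c["cx"],c["cy"],c["R"],c["t"],[k for k in c])
E
```

```text
pics
{'t': 0.0, 'joint_pos': array([ 8.82185662e+01,  2.33716840e+00,  4.80120033e+00, -2.73192983e-02,
       -9.25619769e+01, -1.91191511e+01]), 'qd': array([ 0.06225092,  0.03734033,  0.03990474, -0.02921089, -0.03344168,
        0.0164689 ]), 'joint_torque': array([ 5.01876752e-05, -3.68197060e+01,  3.47411370e+01,  6.93230823e+00,
       -5.40652181e-03, -9.47716956e-06]), 'tool_pos': array([213.85823936, 560.24554136, 238.28017755]), 'eef_rot': array([ 1.79898518e+02, -6.29168591e-03, -2.08993815e+01]), 'wrist_force': array([-0.56299086,  0.61991407,  0.74685483]), 'wrist_torque': array([ 0.00882933, -0.07217521, -0.04464939]), 'opening': 0.9982357081654557}
top 54.216506439990184 318.9419514987349 231.0445172822868 [[-0.00307385 -0.99995081 -0.00943058]
 [-0.99687281  0.00380879 -0.07893093]
 [ 0.07896297  0.00915847 -0.99683548]] [-19.0447009  504.5944811  985.82212825] ['img', 'fovy', 'cx', 'cy', 'R', 't']
side 47.586446137872116 316.56504862117083 249.20046962032006 [[ 0.95934457 -0.28106078  0.02574571]
 [-0.08069803 -0.36056636 -0.9292361 ]
 [ 0.27045486  0.88937997 -0.36858843]] [-512.25130839  107.38534855 1188.31861033] ['img', 'fovy', 'cx', 'cy', 'R', 't']
```

View pics/top0.png

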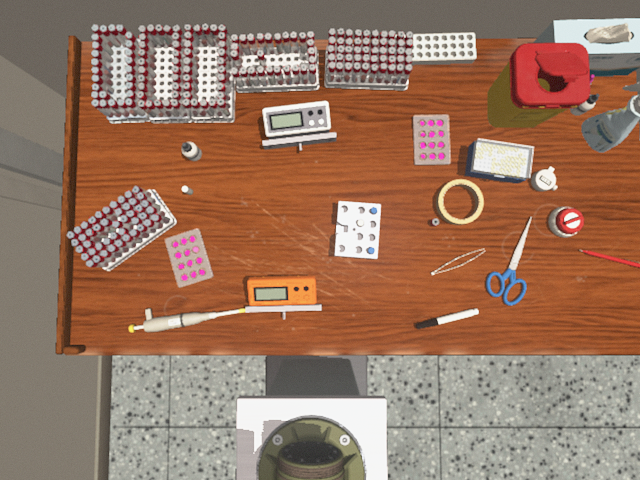

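View pics/side0.png

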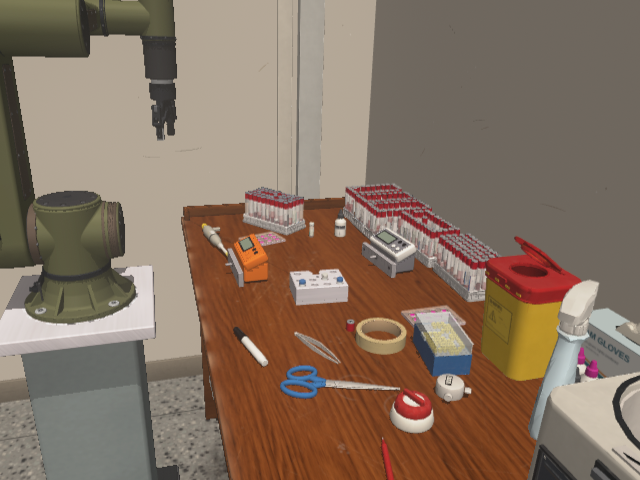

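Run:
```python
import cv2
i=cv2.imread("pics/top0.png")
cv2.imwrite("pics/top0z.png",cv2.resize(i[90:270,240:400],None,fx=5*0.66,fy=5*0.66,interpolation=cv2.INTER_CUBIC))
cv2.imwrite("pics/blk.png",cv2.resize(i[190:270,320:400],None,fx=7.5,fy=7.5,interpolation=cv2.INTER_CUBIC))
cv2.imwrite("pics/stn.png",cv2.resize(i[95:160,255:345],None,fx=8,fy=8,interpolation=cv2.INTER_CUBIC))
```

```text
(no output)
```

View pics/blk.png

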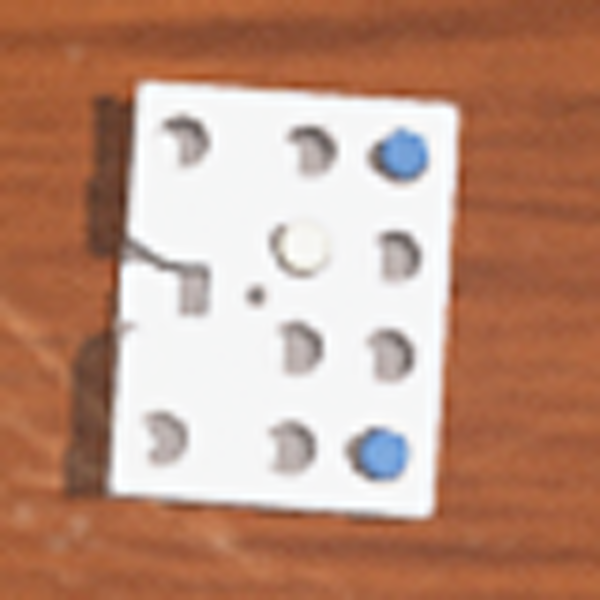

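View pics/stn.png

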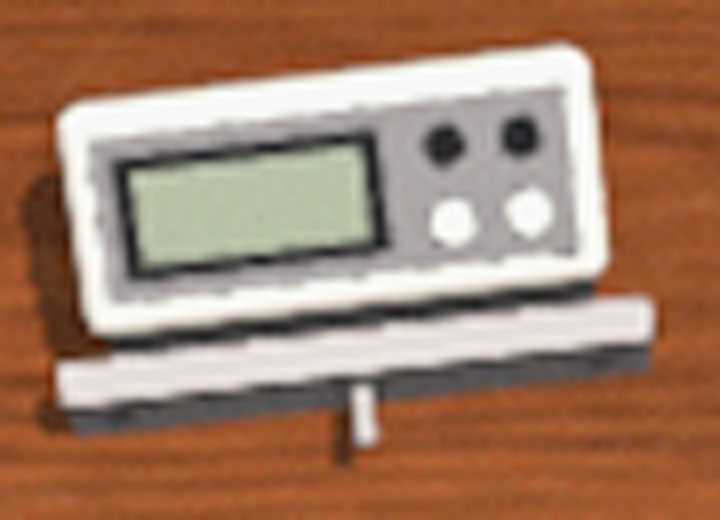

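```bash
cat > h.py <<'E'
import numpy as np
from cell import telemetry, read_camera
import cv2
def cam(n):
    c=read_camera(n);c["f"]=240/np.tan(np.radians(c["fovy"]/2));return c
def ray(c,u,v,z):
    R=np.array(c["R"]);t=np.array(c["t"])
    d=R.T@np.array([(u-c["cx"])/c["f"],(v-c["cy"])/c["f"],1]);o=-R.T@t
    return o+d*(z-o[2])/d[2]
def proj(c,X):
    p=np.array(c["R"])@np.array(X)+np.array(c["t"]);return np.array([c["cx"]+c["f"]*p[0]/p[2],c["cy"]+c["f"]*p[1]/p[2]])
def fitpts(B,W):
    B=np.array(B,float)[:,:2];W=np.array(W,float)[:,:2];b=B-B.mean(0);w=W-W.mean(0)
    a=np.arctan2((b[:,0]*w[:,1]-b[:,1]*w[:,0]).sum(),(b*w).sum())
    R=np.array([[np.cos(a),-np.sin(a)],[np.sin(a),np.cos(a)]]);t=W.mean(0)-R@B.mean(0)
    return t,np.degrees(a),np.linalg.norm((B@R.T+t)-W,axis=1)
E
python3 - <<'E'
from h import *
c=cam("top")
def P(l,s,o,z): return [ray(c,(u+.5)/s+o[0]-.5,(v+.5)/s+o[1]-.5,z) for u,v in l]
# block: +x = image left; +y?  x->+y world, y -> -x world (down)
pc=P([(136,82),(459,103),(434,519),(110,495)],7.5,(320,190),40)
print(np.round(pc,1))
print(fitpts([(45,-58),(-45,-58),(-45,58),(45,58)],pc))
caps=P([(402,155),(302,247),(381,455)],7.5,(320,190),52); print(fitpts([(-30,-42),(-4,-14),(-30,42)],caps))
st=P([(57,403),(656,341)],8,(255,95),36);print(np.round(st,1))
print(fitpts([(0,80),(0,-80)],st))
print("probe tip",P([(368,445)],8,(255,95),26),"probe root",P([(360,385)],8,(255,95),26))
print("foot",P([(80,433),(648,368)],8,(255,95),0))
for n,u,v in [("drop",190,151),("vial",185,190),("cap",434,222),("tape",460,202)]: print(n,ray(c,u,v,20))
E
```

```text
[[ 567.5  -60.8   40. ]
 [ 561.1 -151.6   40. ]
 [ 444.4 -143.    40. ]
 [ 451.3  -52.8   40. ]]
(array([ 506.07700468, -102.04461828]), np.float64(85.88579733505073), array([0.6313014 , 0.6369287 , 0.69623071, 0.22510273]))
(array([ 505.84279651, -100.83780714]), np.float64(85.30099570569811), array([0.26589949, 0.12035752, 0.25209696]))
[[688.9 101.3  36. ]
 [704.9 -59.3  36. ]]
(array([696.92869446,  20.96943977]), np.float64(5.694707168762859), array([0.69544349, 0.69544349]))
probe tip [array([679.56973071,  18.36292041,  26.        ])] probe root [array([696.09614751,  20.52923017,  26.        ])]
foot [array([690.03615569,  99.60894706,   0.        ]), array([707.52228803, -58.13222454,   0.        ])]
drop [680.62203893 259.76677616  20.        ]
vial [594.78714541 269.01838588  20.        ]
cap [ 523.01568652 -267.42906853   20.        ]
tape [ 565.97291283 -324.14742354   20.        ]
```

>>> drive_tool --deltas '[{"grip": 1,"turn": 1.02},{"turn": 1.02,"grip": 1},{"turn": 1.02,"grip": 1},{"turn": 1.02,"grip": 1},{"turn": 1.02,"grip": 1},{"turn": 1.02,"grip": 1},{"turn": 1.02,"grip": 1},{"turn": 1.02,"grip": 1},{"turn": 1.02,"grip": 1},{"turn": 1.02,"grip": 1},{"turn": 1.02,"grip": 1},{"turn": 1.02,"grip": 1}]'

```text
schema error: expected keys grip, x, y, z, turn
```

>>> drive_tool --deltas '[{"grip": 1,"x": 34,"y": -16,"z": 2},{"grip": 1,"x": 34,"y": -16,"z": 2},{"grip": 1,"x": 34,"y": -16,"z": 2},{"grip": 1,"x": 34,"y": -16,"z": 2},{"grip": 1,"x": 34,"y": -16,"z": 2},{"grip": 1,"x": 34,"y": -16,"z": 2},{"grip": 1,"x": 34,"y": -16,"z": 2},{"grip": 1,"x": 34,"y": -16,"z": 2},{"grip": 1,"x": 34,"y": -16,"z": 2},{"grip": 1,"x": 34,"y": -16,"z": 2},{"grip": 1,"x": 34,"y": -16,"z": 2},{"grip": 1,"x": 34,"y": -16,"z": 2},{"grip": 1,"x": 34,"y": -16,"z": 2},{"grip": 1,"x": 34,"y": -16,"z": 2},{"grip": 1,"x": 34,"y": -16,"z": 2},{"grip": 1,"x": 34,"y": -16,"z": 2},{"grip": 1,"x": 34,"y": -16,"z": 2},{"grip": 1,"x": 34,"y": -16,"z": 2},{"grip": 1,"x": 34,"y": -16,"z": 2},{"grip": 1,"x": 34,"y": -16,"z": 2}]'

```text
schema error: expected keys grip, x, y, z, turn
```

>>> drive_tool --deltas '[{"grip": 1,"x": 0,"y": 0,"z": 0,"turn": 1.02},{"grip": 1,"x": 0,"y": 0,"z": 0,"turn": 1.02},{"grip": 1,"x": 0,"y": 0,"z": 0,"turn": 1.02},{"grip": 1,"x": 0,"y": 0,"z": 0,"turn": 1.02},{"grip": 1,"x": 0,"y": 0,"z": 0,"turn": 1.02},{"grip": 1,"x": 0,"y": 0,"z": 0,"turn": 1.02},{"grip": 1,"x": 0,"y": 0,"z": 0,"turn": 1.02},{"grip": 1,"x": 0,"y": 0,"z": 0,"turn": 1.02},{"grip": 1,"x": 0,"y": 0,"z": 0,"turn": 1.02},{"grip": 1,"x": 0,"y": 0,"z": 0,"turn": 1.02},{"grip": 1,"x": 0,"y": 0,"z": 0,"turn": 1.02},{"grip": 1,"x": 0,"y": 0,"z": 0,"turn": 1.02}]'

```text
t: 1.15
tool_pos: [214.0, 560.4, 238.8]
eef_rot: [180.0, -0.0, -94.6]
wrist_force: [0.3, 0.4, -0.3]
opening: 0.997
```

>>> drive_tool --deltas '[{"grip": 1,"x": 34,"y": -16,"z": 4,"turn": 0},{"grip": 1,"x": 34,"y": -16,"z": 4,"turn": 0},{"grip": 1,"x": 34,"y": -16,"z": 4,"turn": 0},{"grip": 1,"x": 34,"y": -16,"z": 4,"turn": 0},{"grip": 1,"x": 34,"y": -16,"z": 4,"turn": 0},{"grip": 1,"x": 34,"y": -16,"z": 4,"turn": 0},{"grip": 1,"x": 34,"y": -16,"z": 4,"turn": 0},{"grip": 1,"x": 34,"y": -16,"z": 4,"turn": 0},{"grip": 1,"x": 34,"y": -16,"z": 4,"turn": 0},{"grip": 1,"x": 34,"y": -16,"z": 4,"turn": 0},{"grip": 1,"x": 34,"y": -16,"z": 4,"turn": 0},{"grip": 1,"x": 34,"y": -16,"z": 4,"turn": 0},{"grip": 1,"x": 34,"y": -16,"z": 4,"turn": 0},{"grip": 1,"x": 34,"y": -16,"z": 4,"turn": 0},{"grip": 1,"x": 34,"y": -16,"z": 4,"turn": 0},{"grip": 1,"x": 34,"y": -16,"z": 4,"turn": 0},{"grip": 1,"x": 34,"y": -16,"z": 4,"turn": 0},{"grip": 1,"x": 34,"y": -16,"z": 4,"turn": 0},{"grip": 1,"x": 34,"y": -16,"z": 4,"turn": 0},{"grip": 1,"x": 34,"y": -16,"z": 4,"turn": 0}]'

```text
t: 2.82
tool_pos: [481.8, -143.9, 159.0]
eef_rot: [-180.0, 0.0, -94.4]
wrist_force: [0.9, 1.8, -0.0]
opening: 0.997
```

>>> drive_tool --deltas '[{"grip": 1,"x": 30.5,"y": -20.5,"z": 0,"turn": 0},{"grip": 1,"x": 0,"y": 0,"z": 30,"turn": 0},{"grip": 1,"x": 0,"y": 0,"z": 30,"turn": 0},{"grip": 1,"x": 0,"y": 0,"z": 30,"turn": 0},{"grip": 1,"x": 0,"y": 0,"z": 20,"turn": 0},{"grip": 1,"x": 0,"y": 0,"z": 10,"turn": 0},{"grip": 1,"x": 0,"y": 0,"z": 0,"turn": 0}]'

```text
t: 3.4
tool_pos: [498.1, -173.6, 36.6]
eef_rot: [179.7, 0.0, -94.4]
wrist_force: [-0.7, 0.7, 0.2]
opening: 1.003
```

Run:
```python
from h import *
print(telemetry.state()["tool_pos"])
for n in ["side","top","wrist"]:
    c=cam(n);cv2.imwrite(f"pics/{n}1.png",c["img"][:,:,::-1])
    if n=="wrist": print(c["mount"],c["fovy"])
i=cv2.imread("pics/side1.png");cv2.imwrite("pics/s1z.png",cv2.resize(i[220:350,230:400],None,fx=4.5,fy=4.5,interpolation=cv2.INTER_CUBIC))
```

```text
[ 498.08124246 -173.61159234   36.63446568]
[[-2.37547036e-06 -9.65624624e-01 -2.59940543e-01  6.47703129e+01]
 [ 9.99999933e-01 -9.77270783e-05  3.53897095e-04  1.10836063e+00]
 [-3.67134979e-04 -2.59940525e-01  9.65624559e-01 -1.35093415e+02]
 [ 0.00000000e+00  0.00000000e+00  0.00000000e+00  1.00000000e+00]] 63.545222091740264
```

View pics/s1z.png

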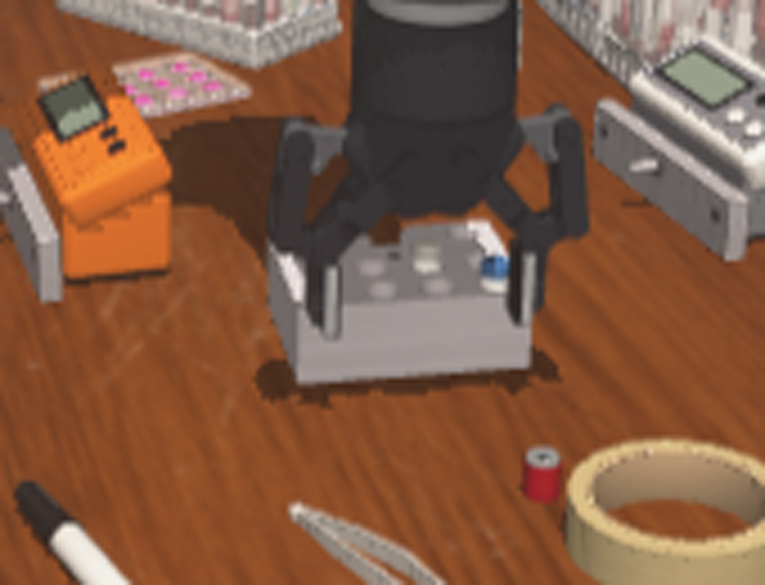

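View pics/top1.png

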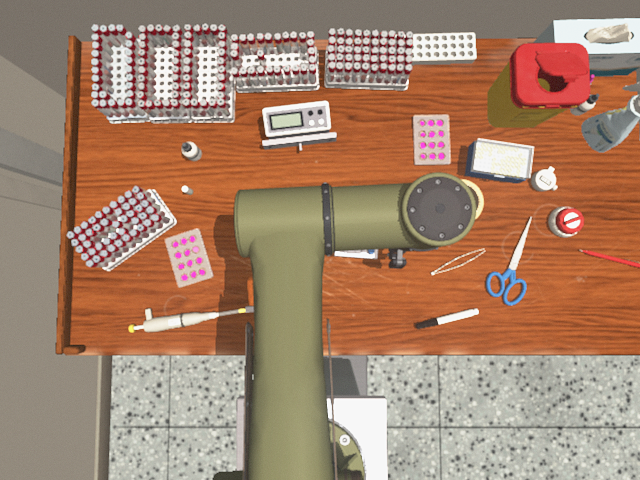

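View pics/wrist1.png

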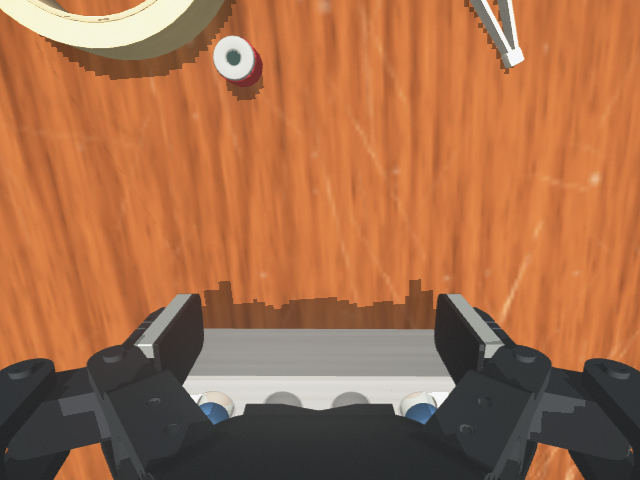

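Run:
```python
from h import *
c=cam("side")
for s in(-1,1):
  for z in (20,25,30,35,40):
    p=proj(c,[498+s*45,-173.6-s*3,z]); print(s,z,(p-[230,220])*4.5)
```

```text
-1 20 [327.43187073 373.33694225]
-1 25 [327.60653966 363.82750861]
-1 30 [327.78176938 354.28754433]
-1 35 [327.95756258 344.71690213]
-1 40 [328.133922  335.1154338]
1 20 [512.61487359 358.74036328]
1 25 [513.07867168 349.36252632]
1 30 [513.54393459 339.9550715 ]
1 35 [514.01066925 330.51785829]
1 40 [514.47888266 321.05074526]
```

>>> drive_tool --deltas '[{"grip": 1,"x": 0,"y": 0,"z": 13,"turn": 0},{"grip": 1,"x": 0,"y": 0,"z": 13,"turn": 0},{"grip": 1,"x": -4,"y": 0,"z": 0,"turn": 0},{"grip": 1,"x": -5,"y": 0,"z": 0,"turn": 0},{"grip": 1,"x": -4,"y": 0,"z": 0,"turn": 0},{"grip": 1,"x": -2,"y": 0,"z": 0,"turn": 0},{"grip": 1,"x": 0,"y": 0,"z": 0,"turn": 0},{"grip": 1,"x": 0,"y": 0,"z": 0,"turn": 0}]'

```text
t: 4.27
tool_pos: [501.3, -158.6, 14.1]
eef_rot: [-179.9, -0.0, -94.3]
wrist_force: [-0.2, -0.2, -0.6]
opening: 0.999
```

Run:
```python
from h import *
print(telemetry.state()["tool_pos"])
for n in ["side","wrist"]:
    c=cam(n);cv2.imwrite(f"pics/{n}2.png",c["img"][:,:,::-1])
i=cv2.imread("pics/side2.png");cv2.imwrite("pics/s2z.png",cv2.resize(i[220:350,230:400],None,fx=4.5,fy=4.5,interpolation=cv2.INTER_CUBIC))
```

```text
[ 501.34589011 -158.56016229   14.06519756]
```

View pics/s2z.png

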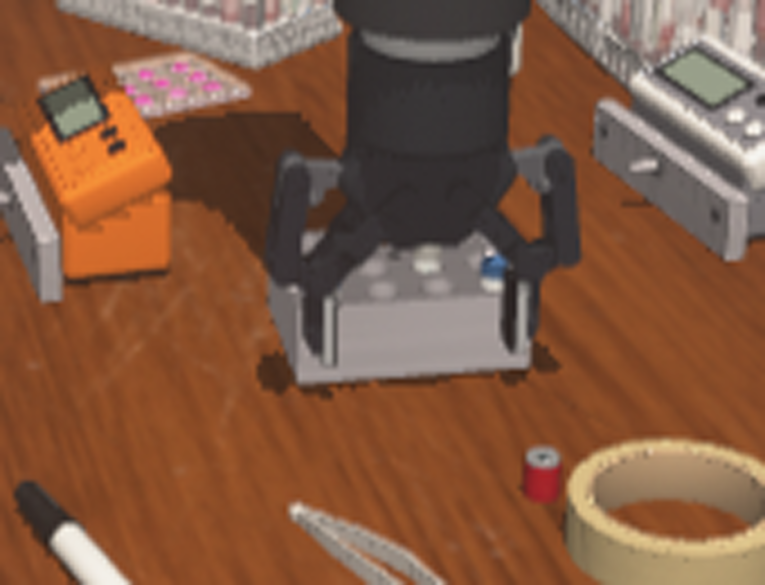

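View pics/wrist2.png

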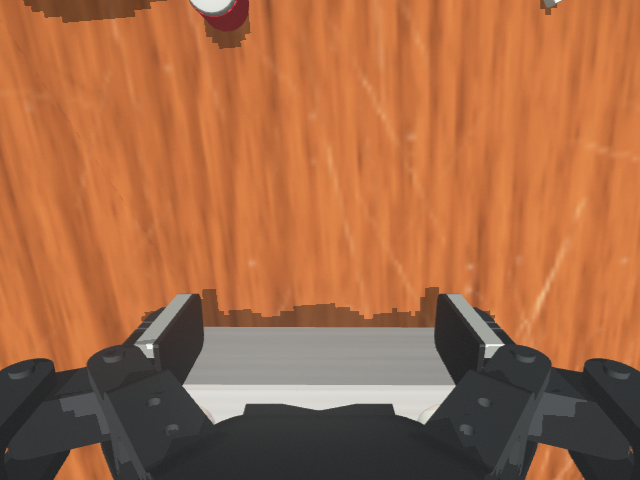

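>>> drive_tool --deltas '[{"grip": 1,"x": -1,"y": 0,"z": 4,"turn": 0},{"grip": 1,"x": -2,"y": 0.9,"z": 0,"turn": 0.16},{"grip": 1,"x": -3,"y": 1.4,"z": 0,"turn": 0.24},{"grip": 1,"x": -4,"y": 1.9,"z": 0,"turn": 0.32},{"grip": 1,"x": -4,"y": 1.9,"z": 0,"turn": 0.32},{"grip": 1,"x": -4,"y": 1.9,"z": 0,"turn": 0.32},{"grip": 1,"x": -4,"y": 1.9,"z": 0,"turn": 0.32},{"grip": 1,"x": -4,"y": 1.9,"z": 0,"turn": 0.32}]'

```text
t: 5.03
tool_pos: [492.4, -131.6, 8.6]
eef_rot: [179.9, -0.1, -106.5]
wrist_force: [-1.3, -2.4, -1.5]
opening: 1.0
```

```bash
cat > look.py <<'E'
import sys
from h import *
k=sys.argv[1]
s=telemetry.state();print(np.round(s["tool_pos"],1),np.round(s["eef_rot"],1),np.round(s["wrist_force"],1))
a=cam("side");b=cam("wrist")
i=cv2.resize(a["img"][200:330,230:430],None,fx=4,fy=4,interpolation=cv2.INTER_CUBIC)
cv2.imwrite(f"pics/s{k}.png",i[:,:,::-1]);cv2.imwrite(f"pics/w{k}.png",cv2.resize(b["img"],(480,360))[:,:,::-1])
E
python3 look.py 3
```

```text
[ 492.4 -131.6    8.6] [ 1.799e+02 -1.000e-01 -1.065e+02] [-1.3 -2.4 -1.5]
```

View pics/s3.png

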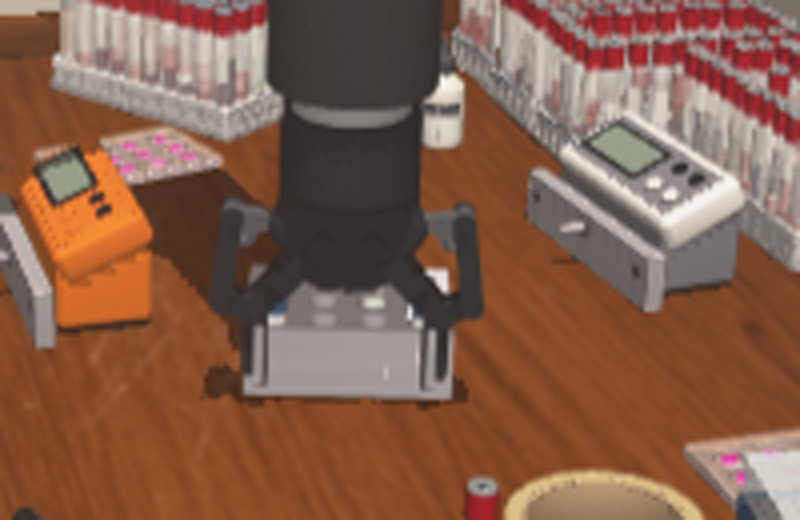

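View pics/w3.png

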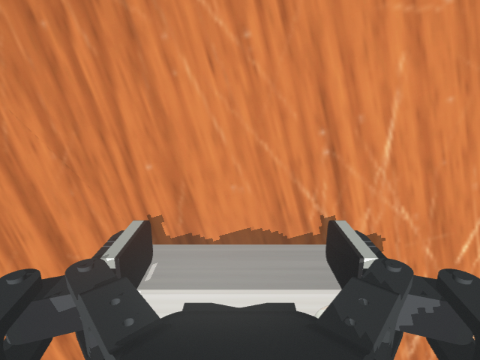

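>>> drive_tool --deltas '[{"grip": 1,"x": -4,"y": 1.9,"z": 0,"turn": 0.32},{"grip": 1,"x": -4,"y": 1.9,"z": 0,"turn": 0.32},{"grip": 1,"x": -4,"y": 1.9,"z": 0,"turn": 0.32},{"grip": 1,"x": -4,"y": 1.9,"z": 0,"turn": 0.32},{"grip": 1,"x": -4,"y": 1.9,"z": 0,"turn": 0.32},{"grip": 1,"x": -4,"y": 1.9,"z": 0,"turn": 0.32},{"grip": 1,"x": -4,"y": 1.9,"z": 0,"turn": 0.32},{"grip": 1,"x": -4,"y": 1.9,"z": 0,"turn": 0.32},{"grip": 1,"x": -4,"y": 1.9,"z": 0,"turn": 0.32},{"grip": 1,"x": -4,"y": 1.9,"z": 0,"turn": 0.32}]'

```text
t: 5.97
tool_pos: [492.4, -87.7, 8.9]
eef_rot: [179.9, -0.1, -125.6]
wrist_force: [-1.8, -2.3, -0.4]
opening: 1.002
```

```bash
python3 look.py 4
```

```text
[492.4 -87.7   8.9] [ 1.799e+02 -1.000e-01 -1.256e+02] [-1.8 -2.3 -0.4]
```

View pics/s4.png

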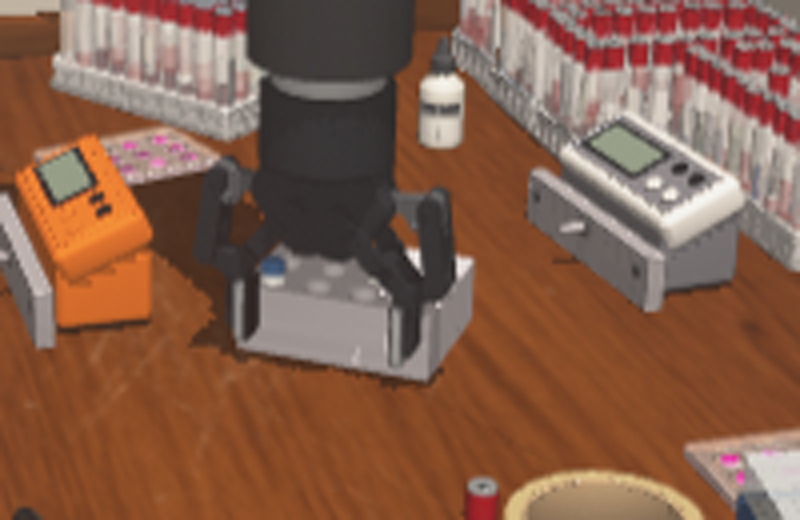

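View pics/w4.png

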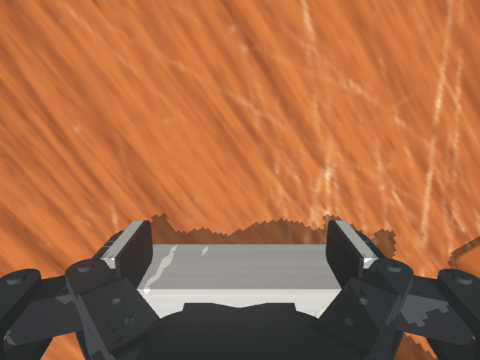

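>>> drive_tool --deltas '[{"grip": 1,"x": -4,"y": 1.66,"z": 0,"turn": 0.283},{"grip": 1,"x": -4,"y": 1.66,"z": 0,"turn": 0.283},{"grip": 1,"x": -4,"y": 1.66,"z": 0,"turn": 0.283},{"grip": 1,"x": -4,"y": 1.66,"z": 0,"turn": 0.283},{"grip": 1,"x": -4,"y": 1.66,"z": 0,"turn": 0.283},{"grip": 1,"x": -4,"y": 1.66,"z": 0,"turn": 0.283},{"grip": 1,"x": -4,"y": 1.66,"z": 0,"turn": 0.283},{"grip": 1,"x": -4,"y": 1.66,"z": 0,"turn": 0.283},{"grip": 1,"x": -4,"y": 1.66,"z": 0,"turn": 0.283},{"grip": 1,"x": -4,"y": 1.66,"z": 0,"turn": 0.283},{"grip": 1,"x": -4,"y": 1.66,"z": 0,"turn": 0.283},{"grip": 1,"x": -4,"y": 1.66,"z": 0,"turn": 0.283},{"grip": 1,"x": -4,"y": 1.66,"z": 0,"turn": 0.283},{"grip": 1,"x": -4,"y": 1.66,"z": 0,"turn": 0.283}]'

```text
t: 7.23
tool_pos: [516.8, -32.8, 8.9]
eef_rot: [180.0, -0.1, -149.3]
wrist_force: [-4.1, -2.7, 1.6]
opening: 1.002
```

```bash
python3 look.py 5
```

```text
[516.8 -32.8   8.9] [ 1.800e+02 -1.000e-01 -1.493e+02] [-4.1 -2.7  1.6]
```

View pics/s5.png

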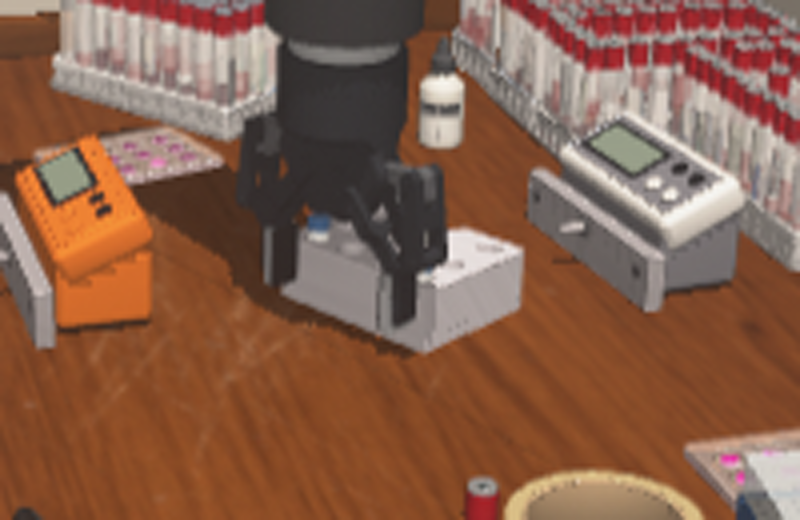

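View pics/w5.png

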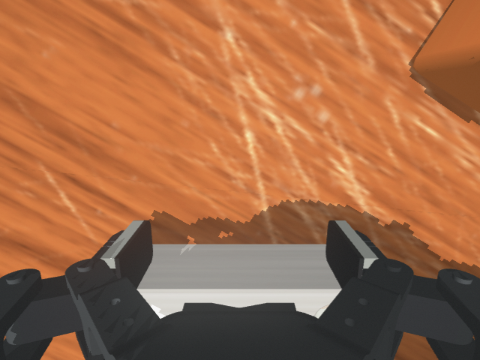

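Run:
```python
from h import *
c=cam("top");cv2.imwrite("pics/t5.png",cv2.resize(c["img"][80:280,200:420],None,fx=3.4,fy=3,interpolation=cv2.INTER_CUBIC)[:,:,::-1])
c=cam("side");cv2.imwrite("pics/ss5.png",cv2.resize(c["img"][240:295,290:365],None,fx=10,fy=10,interpolation=cv2.INTER_CUBIC)[:,:,::-1])
```

```text
(no output)
```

View pics/t5.png

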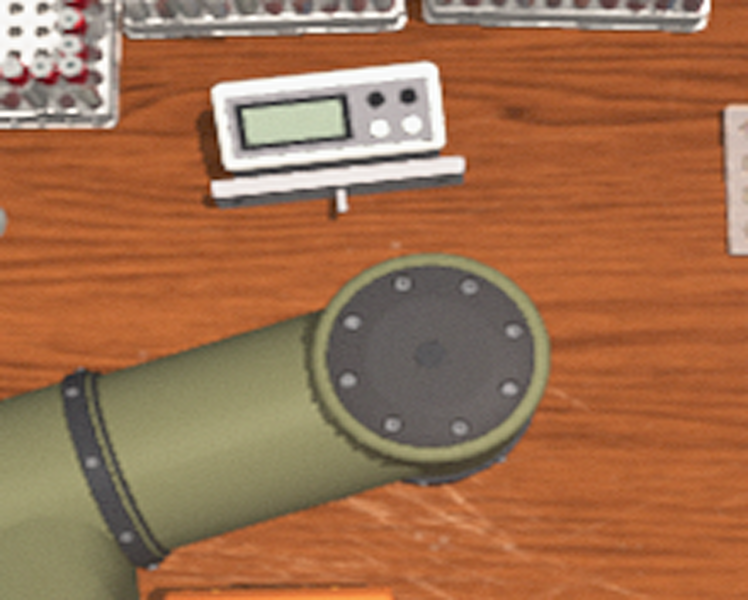

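View pics/ss5.png

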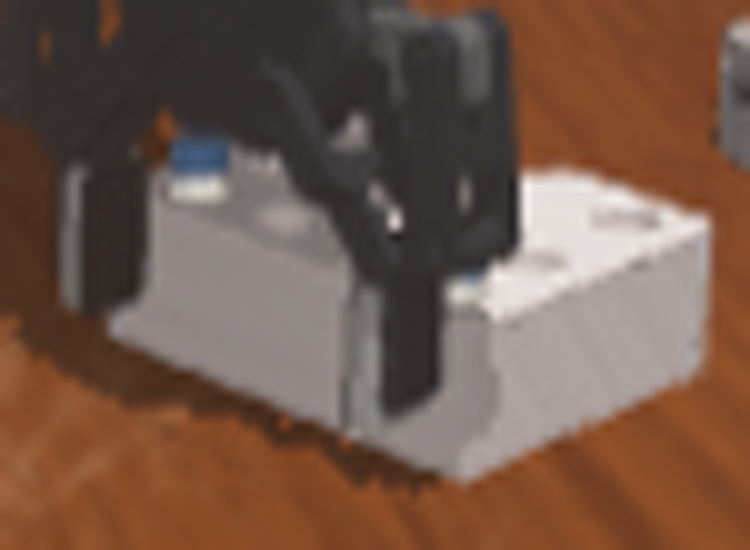

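```bash
cat > sf.py <<'E'
from h import *
c=cam("side")
def pose(obs,sc,off,x0=(565,-4,30)):
    # obs: list of (blockpt, cropu, cropv)
    from scipy.optimize import least_squares
    def f(p):
        a=np.radians(p[2]);r=[]
        for (b,u,v) in obs:
            X=[p[0]+np.cos(a)*b[0]-np.sin(a)*b[1],p[1]+np.sin(a)*b[0]+np.cos(a)*b[1],b[2]]
            r+=list(proj(c,X)-[(u+.5)/sc+off[0]-.5,(v+.5)/sc+off[1]-.5])
        return np.array(r)
    s=least_squares(f,x0);print(np.round(s.x,1),np.round(s.fun,1));return s.x
E
python3 - <<'E'
from sf import *
pose([((-45,-58,0),462,486),((45,-58,0),703,378),((-45,-58,40),490,320),((45,-58,40),710,220)],10,(290,240))
pose([((-45,-58,0),462,486),((45,-58,0),703,378),((-45,-58,40),490,320),((45,-58,40),710,220),((-45,58,0),108,330)],10,(290,240))
E
```

```text
[566.5  -5.7  32.5] [ 0.9 -0.1  0.  -0.8 -1.2  0.8  0.2 -0. ]
[567.5  -4.3  31.8] [ 0.7 -0.4  0.2 -0.9 -1.4  0.6  0.4 -0.1  0.1  0.8]
```

>>> drive_tool --deltas '[{"grip": 1,"x": -3.83,"y": 1.65,"z": 0,"turn": 0.281},{"grip": 1,"x": -3.83,"y": 1.65,"z": 0,"turn": 0.281},{"grip": 1,"x": -3.83,"y": 1.65,"z": 0,"turn": 0.281},{"grip": 1,"x": -3.83,"y": 1.65,"z": 0,"turn": 0.281},{"grip": 1,"x": -3.83,"y": 1.65,"z": 0,"turn": 0.281},{"grip": 1,"x": -3.83,"y": 1.65,"z": 0,"turn": 0.281},{"grip": 1,"x": -3.83,"y": 1.65,"z": 0,"turn": 0.281},{"grip": 1,"x": -3.83,"y": 1.65,"z": 0,"turn": 0.281},{"grip": 1,"x": -3.83,"y": 1.65,"z": 0,"turn": 0.281},{"grip": 1,"x": -3.83,"y": 1.65,"z": 0,"turn": 0.281},{"grip": 1,"x": -3.83,"y": 1.65,"z": 0,"turn": 0.281},{"grip": 1,"x": -3.83,"y": 1.65,"z": 0,"turn": 0.281},{"grip": 1,"x": -3.83,"y": 1.65,"z": 0,"turn": 0.281},{"grip": 1,"x": -3.83,"y": 1.65,"z": 0,"turn": 0.281},{"grip": 1,"x": -3.83,"y": 1.65,"z": 0,"turn": 0.281},{"grip": 1,"x": 0,"y": 0,"z": 0,"turn": 0}]'

```text
t: 8.82
tool_pos: [563.7, 9.7, 9.0]
eef_rot: [180.0, -0.0, -174.6]
wrist_force: [-2.3, 0.1, -0.3]
opening: 0.998
```

```bash
python3 look.py 6
python3 - <<'E'
from h import *
c=cam("side");cv2.imwrite("pics/ss6.png",cv2.resize(c["img"][225:285,300:400],None,fx=8,fy=8,interpolation=cv2.INTER_CUBIC)[:,:,::-1])
c=cam("top");cv2.imwrite("pics/t6.png",cv2.resize(c["img"][80:280,200:420],None,fx=3,fy=3,interpolation=cv2.INTER_CUBIC)[:,:,::-1])
E
```

```text
[563.7   9.7   9. ] [ 180.    -0.  -174.6] [-2.3  0.1 -0.3]
```

View pics/ss6.png

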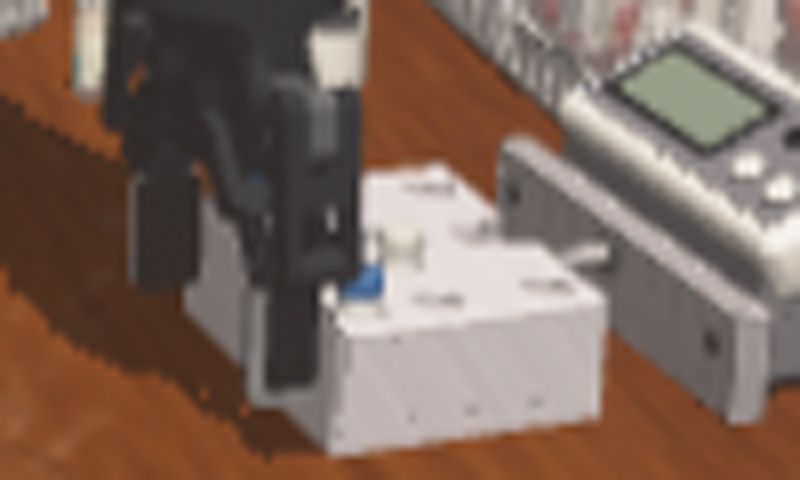

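View pics/w6.png

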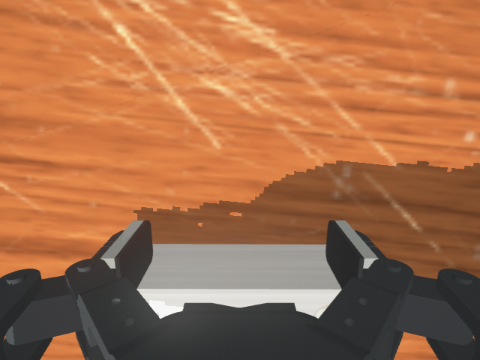

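View pics/t6.png

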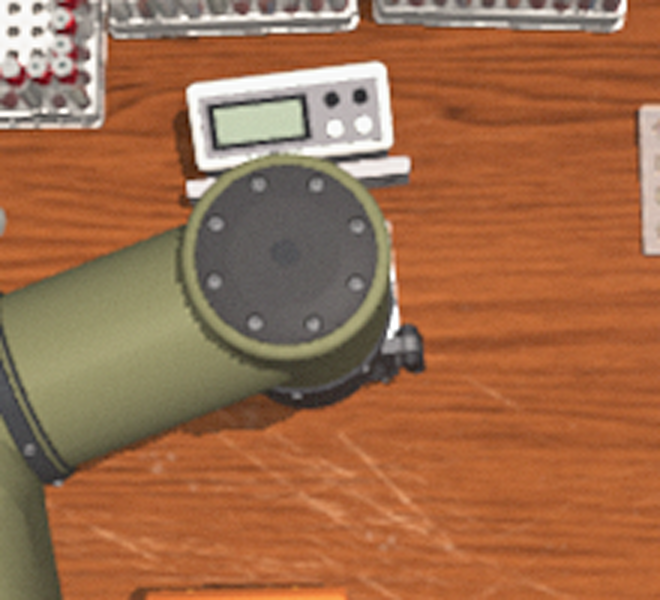

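>>> drive_tool --deltas '[{"grip": 1,"x": 5,"y": 0,"z": 0,"turn": 0},{"grip": 1,"x": 15,"y": 0,"z": 0,"turn": 0},{"grip": 1,"x": 0,"y": 0,"z": -30,"turn": 0},{"grip": 1,"x": 0,"y": 0,"z": -30,"turn": 0},{"grip": 1,"x": 0,"y": 0,"z": -30,"turn": 0},{"grip": 1,"x": 0,"y": 0,"z": -30,"turn": 0},{"grip": 1,"x": 0,"y": -35,"z": 0,"turn": 0},{"grip": 1,"x": 0,"y": -35,"z": 0,"turn": 0},{"grip": 1,"x": 0,"y": -35,"z": 0,"turn": 0},{"grip": 1,"x": 0,"y": -35,"z": 0,"turn": 0},{"grip": 1,"x": 0,"y": -35,"z": 0,"turn": 0},{"grip": 1,"x": 0,"y": -35,"z": 0,"turn": 0},{"grip": 1,"x": 0,"y": -35,"z": 0,"turn": 0},{"grip": 1,"x": 0,"y": -30,"z": 0,"turn": 0}]'

```text
t: 10.18
tool_pos: [569.5, -268.5, 130.0]
eef_rot: [-179.9, 0.1, -174.6]
wrist_force: [1.2, -0.3, -0.4]
opening: 0.995
```

Run:
```python
from h import *
c=cam("top");cv2.imwrite("pics/t7.png",c["img"][:,:,::-1]);cv2.imwrite("pics/t7z.png",cv2.resize(c["img"][95:195,250:350],None,fx=6,fy=6,interpolation=cv2.INTER_CUBIC)[:,:,::-1])
c=cam("side");cv2.imwrite("pics/ss7.png",cv2.resize(c["img"][225:285,300:420],None,fx=6.6,fy=6.6,interpolation=cv2.INTER_CUBIC)[:,:,::-1])
```

```text
(no output)
```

View pics/t7z.png

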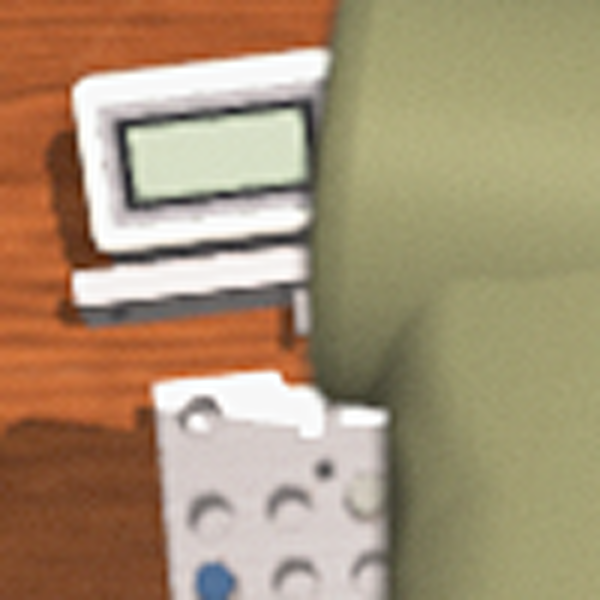

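View pics/ss7.png

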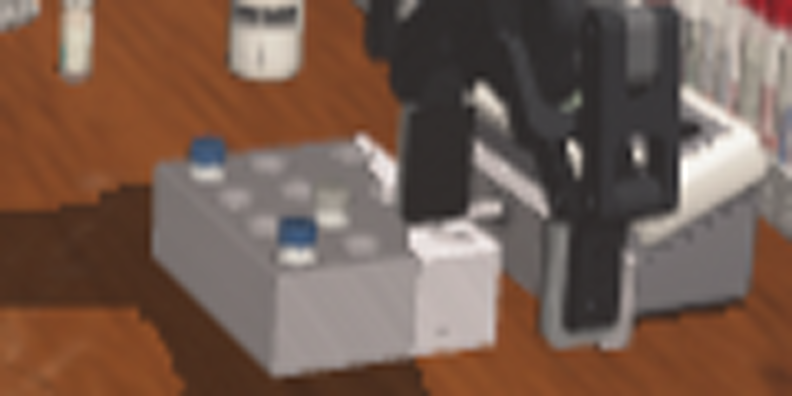

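Run:
```python
from h import *
c=cam("top")
def P(u,v,s,o,z): return ray(c,(u+.5)/s+o[0]-.5,(v+.5)/s+o[1]-.5,z)
def inv(X,t,a):
    a=np.radians(a);d=X[:2]-np.array(t);return np.array([d@[np.cos(a),np.sin(a)],d@[-np.sin(a),np.cos(a)]])
o0=(320,190);t0=(505.96,-101.4);a0=85.6
dot=inv(P(256,295,7.5,o0,40),t0,a0);print("dot",dot)
o=(250,95)
W=[P(153,383,6,o,40),P(214,581,6,o,52),P(367,492,6,o,52),P(325,469,6,o,40)]
B=[(45,58),(-30,42),(-4,-14),dot]
t,a,r=fitpts(B,W);print(t,a,r)
st=np.array([696.93,20.97]);
tip=P(305,333,6,o,26);print("tip",tip)
print("fence left",P(73,306,6,o,36),P(305,280,6,o,36))
print("in station frame", inv(t,st,5.7),"slot y", inv(t+45*np.array([np.cos(np.radians(a)),np.sin(np.radians(a))]),st,5.7),"tip",inv(tip,st,5.7))
```

```text
dot [ 7.4505596  -0.64160312]
[619.37152646  10.2572322 ] 5.5203365351191 [0.36189255 0.08083952 0.27433564 0.68981479]
tip [679.80053358  18.6783876   26.        ]
fence left [687.51118696 101.12320267  36.        ] [696.50435353  18.19076956  36.        ]
in station frame [-78.23898051  -2.95671109] slot y [-33.23920175  -3.09781821] tip [-17.27237334  -0.57898737]
```

>>> drive_tool --deltas '[{"grip": 1,"x": 0,"y": 34,"z": 0,"turn": 0},{"grip": 1,"x": 0,"y": 34,"z": 0,"turn": 0},{"grip": 1,"x": 0,"y": 34,"z": 0,"turn": 0},{"grip": 1,"x": 0,"y": 34,"z": 0,"turn": 0},{"grip": 1,"x": 0,"y": 34,"z": 0,"turn": 0},{"grip": 1,"x": 0,"y": 34,"z": 0,"turn": 0},{"grip": 1,"x": 0,"y": 34,"z": 0,"turn": 0},{"grip": 1,"x": 0,"y": 32,"z": 0,"turn": 0},{"grip": 1,"x": 0,"y": 0,"z": 0,"turn": 0},{"grip": 1,"x": 0,"y": 0,"z": 30,"turn": 0},{"grip": 1,"x": 0,"y": 0,"z": 30,"turn": 0},{"grip": 1,"x": 0,"y": 0,"z": 30,"turn": 0},{"grip": 1,"x": 0,"y": 0,"z": 20,"turn": 0},{"grip": 1,"x": 0,"y": 0,"z": 10,"turn": 0},{"grip": 1,"x": -4,"y": 0,"z": 0,"turn": 0},{"grip": 1,"x": -4,"y": 0,"z": 0,"turn": 0},{"grip": 1,"x": 0,"y": 0,"z": 0,"turn": 0}]'

```text
t: 11.75
tool_pos: [554.2, 3.8, 11.6]
eef_rot: [-180.0, 0.2, -174.6]
wrist_force: [-0.6, 0.5, -0.1]
opening: 0.997
```

```bash
python3 look.py 8
python3 - <<'E'
from h import *
c=cam("side");cv2.imwrite("pics/ss8.png",cv2.resize(c["img"][225:285,300:400],None,fx=8,fy=8,interpolation=cv2.INTER_CUBIC)[:,:,::-1])
E
```

```text
[554.2   3.8  11.6] [-180.     0.2 -174.6] [-0.6  0.5 -0.1]
```

View pics/ss8.png

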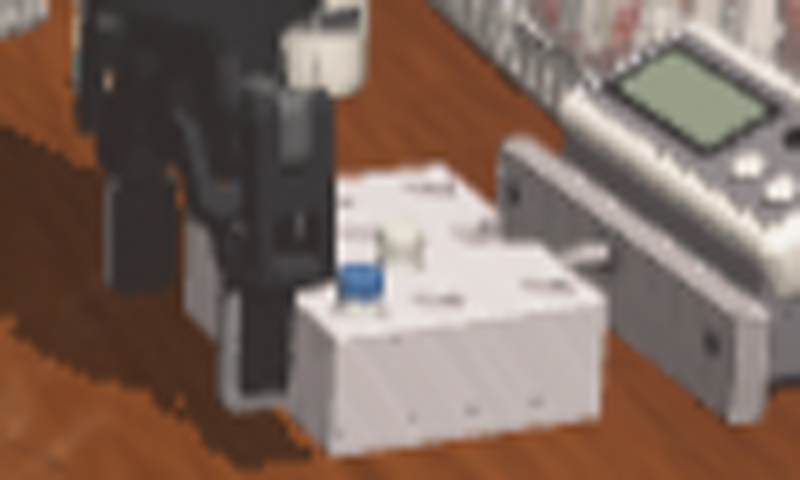

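View pics/w8.png

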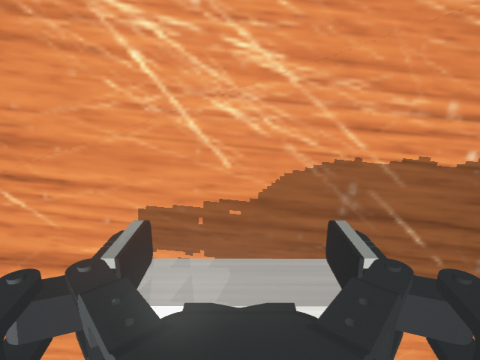

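>>> drive_tool --deltas '[{"grip": 1,"x": -3,"y": 0,"z": 1,"turn": 0},{"grip": 1,"x": -3,"y": 0,"z": 1,"turn": 0},{"grip": 1,"x": -3,"y": 0,"z": 0,"turn": 0},{"grip": 1,"x": -3,"y": 0.3,"z": 0,"turn": 0},{"grip": 1,"x": -3,"y": 0.3,"z": 0,"turn": 0},{"grip": 1,"x": -3,"y": 0.3,"z": 0,"turn": 0},{"grip": 1,"x": -3,"y": 0.3,"z": 0,"turn": 0},{"grip": 1,"x": -3,"y": 0.3,"z": 0,"turn": 0},{"grip": 1,"x": -3,"y": 0.3,"z": 0,"turn": 0},{"grip": 1,"x": -3,"y": 0.3,"z": 0,"turn": 0},{"grip": 1,"x": -3,"y": 0.3,"z": 0,"turn": 0},{"grip": 1,"x": -2,"y": 0.3,"z": 0,"turn": 0},{"grip": 1,"x": 0,"y": 0,"z": 0,"turn": 0}]'

```text
t: 12.98
tool_pos: [586.4, 8.9, 7.2]
eef_rot: [-180.0, -0.1, -174.6]
wrist_force: [-4.1, -0.8, 2.2]
opening: 1.003
```

Run:
```python
from h import *
s=telemetry.state();print(np.round(s["tool_pos"],1),np.round(s["wrist_force"],1))
c=cam("side");cv2.imwrite("pics/ss9.png",cv2.resize(c["img"][225:285,300:400],None,fx=8,fy=8,interpolation=cv2.INTER_CUBIC)[:,:,::-1])
```

```text
[586.4   8.9   7.2] [-4.1 -0.8  2.2]
```

View pics/ss9.png

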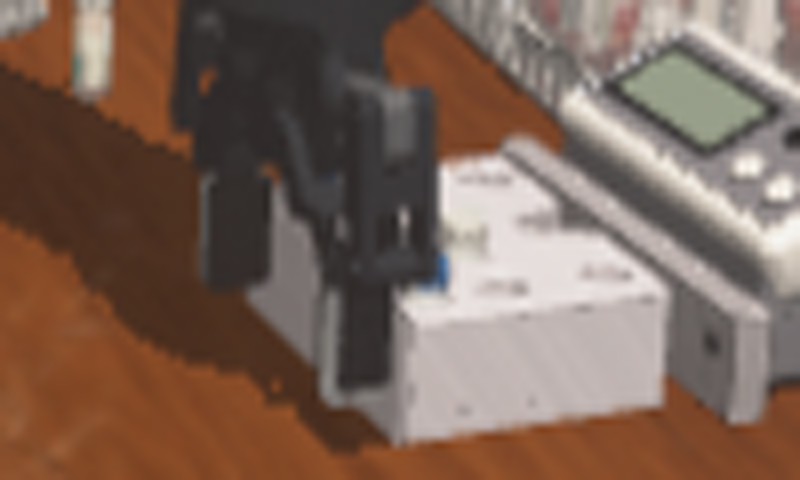

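>>> drive_tool --deltas '[{"grip": 1,"x": -1.5,"y": 0.1,"z": 0,"turn": 0},{"grip": 1,"x": -1.5,"y": 0.1,"z": 0,"turn": 0},{"grip": 1,"x": -1.5,"y": 0.1,"z": 0,"turn": 0},{"grip": 1,"x": -1.5,"y": 0.1,"z": 0,"turn": 0},{"grip": 1,"x": 0,"y": 0,"z": 0,"turn": 0}]'

```text
t: 13.45
tool_pos: [592.3, 10.1, 7.1]
eef_rot: [-180.0, -0.1, -174.6]
wrist_force: [-5.1, -0.9, 2.7]
opening: 1.0
```

>>> drive_tool --deltas '[{"grip": 1,"x": -1,"y": 0,"z": 0,"turn": 0},{"grip": 1,"x": 0,"y": 0,"z": 0,"turn": 0}]'

```text
t: 13.62
tool_pos: [593.3, 10.2, 7.1]
eef_rot: [-180.0, -0.1, -174.6]
wrist_force: [-5.2, -1.8, 2.6]
opening: 0.997
```

>>> drive_tool --deltas '[{"grip": 1,"x": -1,"y": 0,"z": 0,"turn": 0},{"grip": 1,"x": 0,"y": 0,"z": 0,"turn": 0}]'

```text
t: 13.78
tool_pos: [594.3, 10.4, 7.1]
eef_rot: [-180.0, -0.1, -174.6]
wrist_force: [-4.2, -0.8, 2.3]
opening: 0.999
```

>>> drive_tool --deltas '[{"grip": 1,"x": -0.7,"y": 0,"z": 0,"turn": 0},{"grip": 1,"x": 0,"y": 0,"z": 0,"turn": 0}]'

```text
t: 13.95
tool_pos: [595.1, 10.5, 7.1]
eef_rot: [-180.0, -0.0, -174.6]
wrist_force: [-4.6, -0.5, 1.3]
opening: 0.998
```

>>> drive_tool --deltas '[{"grip": 1,"x": -0.7,"y": 0,"z": 0,"turn": 0},{"grip": 1,"x": 0,"y": 0,"z": 0,"turn": 0}]'

```text
t: 14.12
tool_pos: [595.9, 10.6, 7.1]
eef_rot: [-180.0, -0.0, -174.6]
wrist_force: [-3.7, 0.4, 1.2]
opening: 1.004
```

Run:
```python
from h import *
c=cam("side");cv2.imwrite("pics/ss10.png",cv2.resize(c["img"][225:285,300:400],None,fx=8,fy=8,interpolation=cv2.INTER_CUBIC)[:,:,::-1])
```

```text
(no output)
```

View pics/ss10.png

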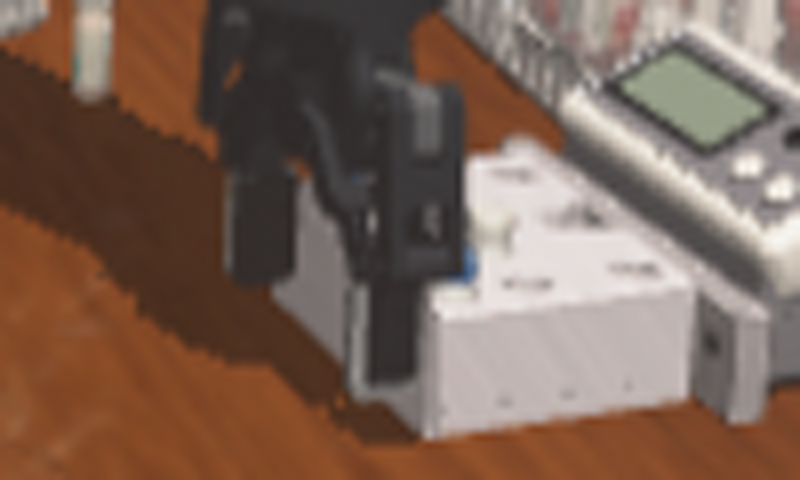

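Nearly closed; continue in half-millimetre steps.

>>> drive_tool --deltas '[{"grip": 1,"x": -0.5,"y": 0,"z": 0,"turn": 0},{"grip": 1,"x": 0,"y": 0,"z": 0,"turn": 0}]'

```text
t: 14.33
tool_pos: [596.5, 10.7, 7.1]
eef_rot: [180.0, -0.0, -174.6]
wrist_force: [-3.3, -1.3, 0.1]
opening: 0.997
```

>>> drive_tool --deltas '[{"grip": 1,"x": -0.5,"y": 0,"z": 0,"turn": 0},{"grip": 1,"x": 0,"y": 0,"z": 0,"turn": 0}]'

```text
t: 14.5
tool_pos: [596.5, 10.7, 7.1]
eef_rot: [-180.0, -0.1, -174.6]
wrist_force: [-6.0, -1.0, 1.3]
opening: 0.999
```

>>> drive_tool --deltas '[{"grip": 1,"x": -0.5,"y": 0,"z": 0,"turn": 0},{"grip": 1,"x": 0,"y": 0,"z": 0,"turn": 0}]'

```text
t: 14.67
tool_pos: [596.6, 10.7, 7.1]
eef_rot: [-180.0, -0.1, -174.6]
wrist_force: [-8.4, -0.5, 3.0]
opening: 0.997
```

>>> drive_tool --deltas '[{"grip": 1,"x": -0.5,"y": 0,"z": 0,"turn": 0},{"grip": 1,"x": -0.5,"y": 0,"z": 0,"turn": 0},{"grip": 1,"x": 0,"y": 0,"z": 0,"turn": 0}]'

```text
t: 14.92
tool_pos: [596.6, 10.6, 7.1]
eef_rot: [-180.0, -0.3, -174.6]
wrist_force: [-13.6, -1.2, 6.1]
opening: 1.001
```

>>> drive_tool --deltas '[{"grip": 1,"x": -0.5,"y": 0,"z": 0,"turn": 0},{"grip": 1,"x": -0.5,"y": 0,"z": 0,"turn": 0},{"grip": 1,"x": 0,"y": 0,"z": 0,"turn": 0}]'

```text
t: 15.17
tool_pos: [596.6, 10.5, 7.1]
eef_rot: [-180.0, -0.4, -174.6]
wrist_force: [-18.6, -0.6, 8.7]
opening: 1.001
```

Run:
```python
from h import *
s=telemetry.state();print(s["wrist_torque"],s["eef_rot"])
c=cam("side");cv2.imwrite("pics/ss11.png",cv2.resize(c["img"][225:285,310:410],None,fx=8,fy=8,interpolation=cv2.INTER_CUBIC)[:,:,::-1])
c=cam("wrist");cv2.imwrite("pics/w11.png",c["img"][:,:,::-1])
```

```text
[0.15330246 5.78955229 0.60967193] [-179.95840522   -0.39923333 -174.55422363]
```

View pics/ss11.png

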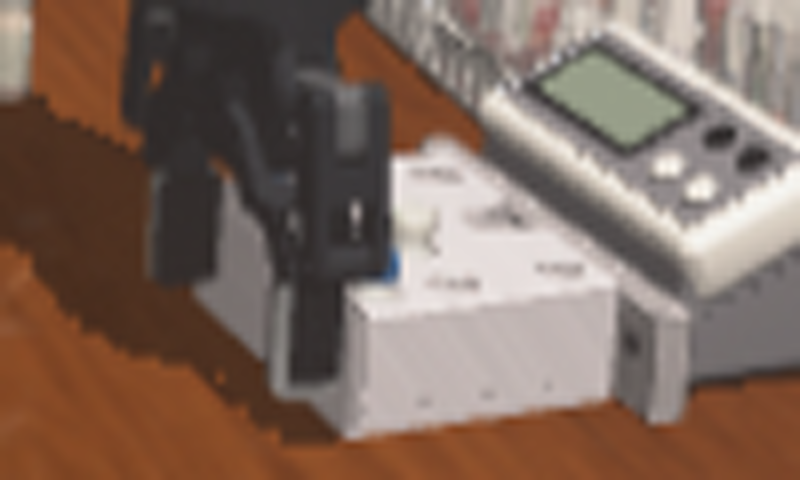

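View pics/w11.png

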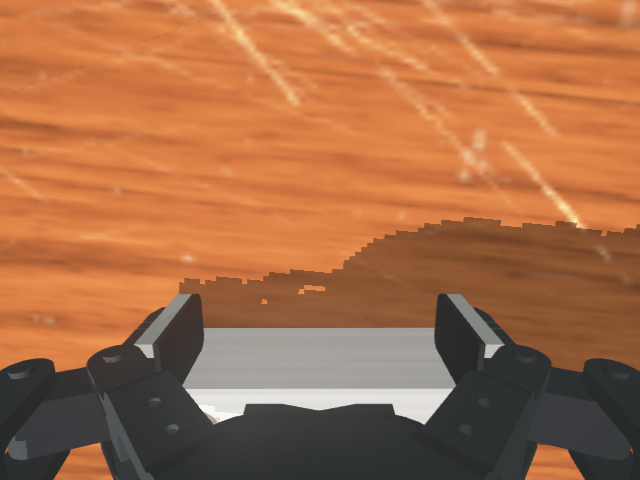

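>>> drive_tool --deltas '[{"grip": 1,"x": 0,"y": 0,"z": 0,"turn": -0.05},{"grip": 1,"x": 0,"y": 0,"z": 0,"turn": -0.05},{"grip": 1,"x": 0,"y": 0,"z": 0,"turn": 0}]'

```text
t: 15.52
tool_pos: [597.2, 9.8, 7.1]
eef_rot: [-179.9, -0.3, -174.0]
wrist_force: [-15.1, -4.0, 6.8]
opening: 1.0
```

```bash
python3 -c "
from h import *
s=telemetry.state();print(s['wrist_torque'],s['wrist_force'],s['eef_rot'],s['tool_pos'])"
```

```text
[-0.87335682  4.47345517  0.27401389] [-15.12515523  -4.04945289   6.78228587] [-179.91655329   -0.32336884 -174.00264167] [597.23865682   9.83197722   7.06533133]
```

>>> drive_tool --deltas '[{"grip": 1,"x": 0,"y": 0,"z": 0,"turn": -0.05},{"grip": 1,"x": 0,"y": 0,"z": 0,"turn": -0.05},{"grip": 1,"x": 0,"y": 0,"z": 0,"turn": 0}]'

```text
t: 15.77
tool_pos: [597.8, 9.4, 7.1]
eef_rot: [-179.9, -0.3, -173.5]
wrist_force: [-11.9, -3.9, 5.1]
opening: 0.996
```

```bash
python3 -c "
from h import *
s=telemetry.state();print(s['wrist_torque'],s['wrist_force'],s['eef_rot'],s['tool_pos'])"
```

```text
[-1.62309925  3.40802029 -0.15461979] [-11.88092185  -3.92764849   5.12332046] [-179.89435173   -0.26188683 -173.46260309] [597.77486389   9.44412175   7.0518787 ]
```

>>> drive_tool --deltas '[{"grip": 1,"x": -0.5,"y": 0,"z": 0,"turn": 0},{"grip": 1,"x": -0.5,"y": 0,"z": 0,"turn": 0},{"grip": 1,"x": -0.5,"y": 0,"z": 0,"turn": 0},{"grip": 1,"x": 0,"y": 0,"z": 0,"turn": 0}]'

```text
t: 16.1
tool_pos: [597.7, 9.4, 7.0]
eef_rot: [-179.9, -0.5, -173.5]
wrist_force: [-18.6, -3.9, 9.4]
opening: 1.001
```

```bash
python3 -c "
from h import *
s=telemetry.state();print(s['wrist_torque'],s['wrist_force'],s['eef_rot'],s['tool_pos'])"
```

```text
[-1.36907816  5.93987791 -0.1069992 ] [-18.6120376   -3.94434751   9.35245525] [-179.88215521   -0.47827283 -173.46618539] [597.73417668   9.41464647   7.03812254]
```

>>> drive_tool --deltas '[{"grip": 1,"x": 2,"y": 0,"z": 0,"turn": 0},{"grip": 1,"x": 3,"y": 0,"z": 0,"turn": 0},{"grip": 1,"x": 10,"y": 0,"z": 0,"turn": 0},{"grip": 1,"x": 15,"y": 0,"z": 0,"turn": 0},{"grip": 1,"x": 0,"y": 0,"z": -35,"turn": 0},{"grip": 1,"x": 0,"y": 0,"z": -35,"turn": 0},{"grip": 1,"x": 0,"y": 0,"z": -35,"turn": 0},{"grip": 1,"x": 0,"y": 0,"z": -35,"turn": 0},{"grip": 1,"x": 0,"y": 0,"z": -35,"turn": 0},{"grip": 1,"x": 12,"y": 36,"z": 0,"turn": 0},{"grip": 1,"x": 12,"y": 36,"z": 0,"turn": 0},{"grip": 1,"x": 12,"y": 36,"z": 0,"turn": 0},{"grip": 1,"x": 12,"y": 36,"z": 0,"turn": 0},{"grip": 1,"x": 12,"y": 36,"z": 0,"turn": 0},{"grip": 1,"x": 12,"y": 36,"z": 0,"turn": 0},{"grip": 1,"x": 12,"y": 36,"z": 0,"turn": 0},{"grip": 1,"x": 12,"y": 36,"z": 0,"turn": 0},{"grip": 1,"x": 12,"y": 36,"z": 0,"turn": 0},{"grip": 1,"x": 12,"y": 36,"z": 0,"turn": 0}]'

```text
t: 17.68
tool_pos: [410.0, 354.2, 183.4]
eef_rot: [179.8, 0.2, -173.4]
wrist_force: [1.7, -0.9, -0.1]
opening: 1.001
```

Run:
```python
from h import *
c=cam("top");cv2.imwrite("pics/t12.png",c["img"][:,:,::-1]);cv2.imwrite("pics/t12z.png",cv2.resize(c["img"][95:195,250:350],None,fx=6,fy=6,interpolation=cv2.INTER_CUBIC)[:,:,::-1])
c=cam("side");cv2.imwrite("pics/ss12.png",cv2.resize(c["img"][225:285,310:420],None,fx=7,fy=7,interpolation=cv2.INTER_CUBIC)[:,:,::-1])
```

```text
(no output)
```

View pics/t12z.png

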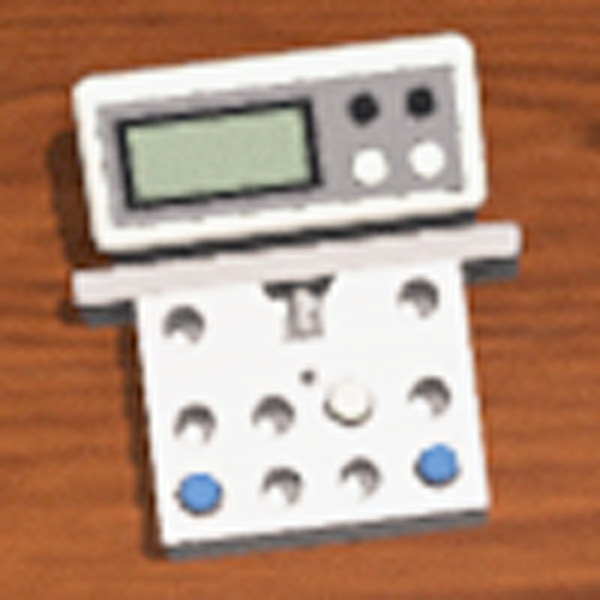

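View pics/ss12.png

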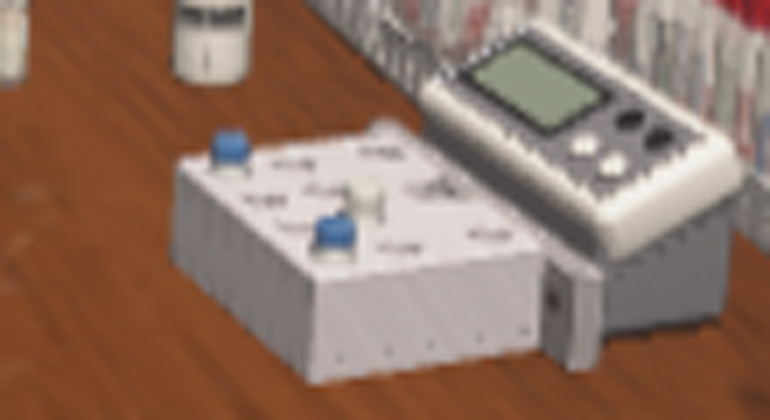

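View pics/t12.png

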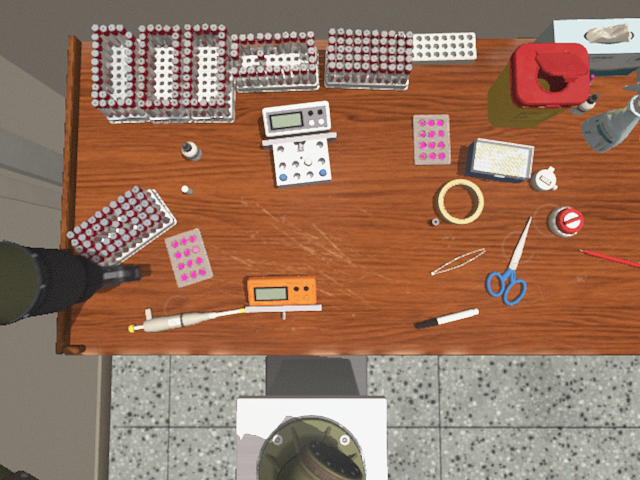

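Run:
```python
from h import *
c=cam("top")
def P(u,v,z,s=6,o=(250,95)): return ray(c,(u+.5)/s+o[0]-.5,(v+.5)/s+o[1]-.5,z)
def inv(X,t,a):
    a=np.radians(a);d=np.array(X)[:2]-np.array(t);return np.array([d@[np.cos(a),np.sin(a)],d@[-np.sin(a),np.cos(a)]])
caps=[P(201,493,52),P(349,402,52),P(438,464,52)];back=[P(163,545,40),P(490,511,40)]
B=[(-30,42),(-4,-14),(-30,-42),(-45,58),(-45,-58),(7.4,0)]
t,a,r=fitpts(B,caps+back+[P(308,378,40)]);print(t,a,r)
t2,a2,_=fitpts(B[:3],caps);print(t2,a2)
for st,sa in [((696.93,20.97),5.7),((696.93,20.97),6.3)]:
  A=np.radians(a)
  for b in[(45,56),(45,-56),(45,0)]:
    w=t+np.array([np.cos(A)*b[0]-np.sin(A)*b[1],np.sin(A)*b[0]+np.cos(A)*b[1]]);print(sa,b,inv(w,st,sa).round(1))
# fence edges: front top ends now, back top ends
L,R=P(75,306,36),P(520,256,36);L2,R2=P(75,273,36),P(520,224,36)
print(L,R,np.degrees(np.arctan2(R[0]-L[0],L[1]-R[1])),np.degrees(np.arctan2(R2[0]-L2[0],L2[1]-R2[1])))
i0=cv2.imread("pics/top0.png").astype(int);i1=cv2.imread("pics/t12.png").astype(int)
d=cv2.GaussianBlur(np.abs(i0-i1).sum(2).astype(np.float32),(0,0),1.5)>45
n,_,s,_=cv2.connectedComponentsWithStats(d.astype(np.uint8));print([x.tolist() for x in s[1:] if x[4]>15])
```

```text
[651.28082969  15.72015232] 6.274805270188892 [0.57381793 0.71183877 0.35101795 0.28466481 1.12622862 1.39710371]
[651.05711358  16.07112723] 6.86712404762393
5.7 (45, 56) [-1.5 55.8]
5.7 (45, -56) [ -0.4 -56.2]
5.7 (45, 0) [-0.9 -0.2]
6.3 (45, 56) [-0.9 55.8]
6.3 (45, -56) [ -1.  -56.2]
6.3 (45, 0) [-0.9 -0.2]
[687.50719739 100.40770236  36.        ] [704.80321564 -58.65723289  36.        ] 6.205708968841358 6.075611972288361
[[269, 137, 64, 52, 2818], [328, 199, 55, 63, 3039], [0, 239, 151, 117, 8447], [235, 415, 63, 38, 779], [311, 423, 10, 7, 45], [325, 435, 14, 12, 99], [295, 444, 3, 8, 20], [278, 450, 44, 30, 633], [315, 453, 49, 27, 721], [0, 463, 39, 17, 389]]
```

```bash
python3 -c "
from cell import *
s=telemetry.state();print(s['t'],s['tool_pos'],s['wrist_force']);print(close_job())"
```

```text
17.8333 [409.77740422 354.38226857 182.54894053] [0.60595751 0.32108914 0.82478869]
the job is handed in; nothing more can be done
None
```

I walked the tube block round by about 80° and docked it at the white thermometer station. I pushed its back side with the two open fingertips, without gripping or lifting anything. The job is handed in at about 17.8 s; the hand-in gave no verdict.

**Docking:** I pressed it home in half-millimetre steps and squared it against the fence until the load was even on both fingers. The wrist force peaked at about 19 N sideways, with about 9 N vertically. The contact forces on the block and the station are not measured separately.

**Last look from the top camera, with the arm clear:**

| Check | Result |
|---|---|
| Block angle | 6.3° (caps only: 6.9°) |
| Fence angle | 6.1–6.2° |
| Slot offset from fence middle | about 0.2 mm |
| Ends of slotted side | about 1 mm short of the fence face |

- **Accuracy:** the calibration is only good to about 2 mm. The end distances are therefore within the limit, but the camera alone cannot confirm full contact. At the end the block took about 19 N of pressing without moving.
- **Vials and probe:** all three vials stand in their wells, and the probe sits in the slot.
- **Other things on the desk:** an image comparison shows no change around them. The exception is the front left corner, where the parked arm covered the view; there the pipette and well plate looked in place.

**Disagreements:** during the turning push the block slid about 5 mm sideways relative to the fingers, which I corrected before docking. My first estimate of the fence angle, 5.7°, was about half a degree low, and the right end hung back until I squared it up.

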